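# Lap two siding strips up a small roof

### The job

Carry on the siding of the little sloping roof: lay one of the two full-length grey strips on it with its lower long edge along the lower pencil line, so that it laps over the strip already nailed at the eave, and then lay the other full-length strip with its lower edge along the upper pencil line, lapping over the one you have just laid. Keep both parallel to the nailed strip with their ends in line with its ends, let go of them, and leave the short offcut where it lies.

Things in the scene. Friction and masses are not known exactly. Their poses are not given: they have to be found in the camera images.
- roof: Small fixed roof, origin under its centre on the bench, z up. Plywood deck, 220 wide (y), rising 18 deg to +x from x=-81, z=45 (eave) to x=81, z=98 mm. A strip like the loose ones is nailed along the eave, centred on y=0. Two dark pencil lines cross the deck along y, at x=-41, z=58 (lower; only its ends show beside the nailed strip) and x=-1, z=71 mm (upper), 42 mm apart up the slope.
- strip_a: Full-length grey siding strip, 160 (y) x 56 (x) x 7 mm, 145 g, rigid, flat on the bench; origin: centre of its underside. Laid on a line it laps 14 mm on the strip below, its upper edge on the deck, rising 8.4 deg to the roof's +x; underside centre then at roof x=-16, y=0, z=71 (lower line) or x=24, y=0, z=84 mm (upper). It does not slide.
- strip_b: The other full-length strip, just like strip_a; either may go first, either way round. Origin: centre of its underside. Above a laid strip the deck rises 10 deg steeper than the strip, so fingertips level with its underside, or opened wide there, touch the deck: release a few mm high, opening about 5 mm a side.
- offcut: A short offcut of the same siding, 80 mm long (y), 56 mm wide (x), 7 mm thick, lying flat on the bench; not to be used. Origin: centre of its underside.
There are look-alikes about, which are no part of the job. What is shaped like the strip_a but brown is not meant.

How it is judged:
By the outcome, as a careful person would: the job done as asked, in the order asked, and still so for the second after the job is handed in, with the robot touching nothing.
It also fails if it takes over 64 s, if anything falls off the work surface, if the arm or the gripper's body presses on something with over 40 N, if the wrist force passes 120 N, or if a joint passes its speed limit or range.

### The arm

A 6-joint arm with a two-finger parallel gripper is mounted at the origin on a cart in front of the work surface, level with it; the furniture and walls round the work are solid. World frame = base frame: x ahead of the robot, y to its left, z up, the work surface at z = 0. Lengths are in mm, angles in rad, forces in N, time in s.
With the tool pointing down it reaches from about 425 to 950 mm from the base axis. Payload 3.5 kg.
Tool frame: the origin (TCP) lies at the very end of the fingers, on their centre line; the grasp point (between the pads) lies 19 mm behind it; z points along the fingers, y is the line along which they close (so a half turn about z gives the same grasp; the last joint's range is limited). The gripper opens to 85 mm and grips with 20 to 120 N. Pads are 22 mm wide; open, the fingers measure 114 mm over their backs; the gripper's body (76 mm by 85 mm) begins 54 mm behind the grasp point. The pads swing forward as they close: fully open they stand 13 mm farther back than shut.
Start: joints at [-1.258, 0.286, 1.577, -0, 1.279, -0.15], TCP at [301.377, -603.968, 231.325] pointing down, gripper open.
Joint ranges: [-2.77, 2.77], [-0.9, 2.22], [0.21, 2.48], [-1.53, 4.67], [0.24, 2.81], [-2.84, 2.84]. Speed limits (rad/s): [2.79, 2.79, 3.14, 3.14, 3.14, 3.14].

### API

Orientations are given as a 3x3 rotation matrix whose columns are the frame's x, y, z axes.
In Python, from station import r gives the robot as it stands. The module is installed in compiled form; this text tells all that it offers.
- The arm moves only by the shell command python3 -m inch 'ROWS' [OPENING] [FORCE]. ROWS is a JSON object of lists of equal length, an entry for each row: "travel": the shift along the tool's x, y, z in mm, a list of three; "delta_rot": the turn, a rotation vector about the tool's x, y, z in degrees, a list of three. A call has exactly 10 rows; each row is the pose to reach, as a shift and turn from the pose commanded when the call began, along the tool's axes at that moment; what a row does not reach only later rows make up. A row lasts 1/12 s, in which the tool goes at most 41.7 mm and 7.16 degrees, less where a joint would pass 70% of its speed; a pose out of reach is approached as far as the arm can. A call with a gripper value outside its range is refused whole. OPENING is the opening, from -1 (shut) to 1 (fully open), set as the call begins (- or left out, the last holds). The fingers move at their own pace and stop on an object; FORCE is the grip in N (left out, the last holds). Time passes only in rows, so rows that repeat a pose let the fingers close, or fill a call up. It gives the time, the measured TCP pose, the force, the opening and the grip force at its end, in the units of the state.
- r.sense(): the state, without advancing time (a new reading comes with each control period).
- r.read_camera(name): name is "side" or "top" or "wrist"; returns a dict with "img" (400x640x3 uint8, red, green, blue), "depth" (400x640 float32, mm along the optical axis (not along the pixel's ray), 0 where there is no reading), "fov_y" (degrees; the focal length in pixels is half the picture's height over the tangent of half this angle, whatever the lens; pixels are square), "cx", "cy" (the principal point, pixels), "rvec" (rotation vector, rad) and "tvec" (3), from world to camera coordinates, as OpenCV has them. Camera axes: x right, y down, z forward; pixel columns grow to the right and rows downward; lengths in mm; the calibration is good to about 2 mm. A picture is of the moment at which its call begins.
- r.finish_job(): hands the job in; it is judged then, once.
The state is a dict: "time": time; "joint_pos": joint angles; "dq": joint speeds; "tau": joint torques, N m; "tool_pos": TCP position; "eef_rot": TCP orientation; "wrist_force": force on the tool from outside, world axes, zero at the start; "ft_torque": the same for the moment, N m; "gripper_width": opening from 0.0 (shut) to 1.0 (fully open); "gripper_force": force on a finger pad.
Only numpy, scipy, OpenCV 4.12 (cv2) and the standard library are available. Lean on these libraries where they do the work, as an engineer would, in place of code of your own. Each camera call takes 0.05 s, during which the arm holds its last target. There are 200 camera calls.

## Working session

There is one attempt and no reset: what is moved stays moved. The work goes in short steps, Python scripts to look and compute and a shell command to move; the robot and the scene stay as the last step left them, time stands still between calls to the robot, and variables do not carry over. Pictures are saved under pics/ and viewed, at most 10 in all, crops included, and the job is handed in when it is done.

```bash
mkdir -p pics; cat > h.py <<'E'
import numpy as np,cv2
from station import r
def cam(n,save=None):
    c=r.read_camera(n)
    if save: cv2.imwrite('pics/'+save,c['img'][:,:,::-1])
    np.savez(''+n+'.npz',**c)
    return c
def load(n): return np.load(''+n+'.npz')
def pt(c,u,v,d=None):
    f=200/np.tan(np.radians(float(c['fov_y']))/2)
    R=cv2.Rodrigues(np.array(c['rvec'],float))[0]
    d=c['depth'][int(round(v)),int(round(u))] if d is None else d
    p=np.array([(u-c['cx'])/f*d,(v-c['cy'])/f*d,d])
    return R.T@(p-np.array(c['tvec'],float).ravel())
def cloud(c):
    f=200/np.tan(np.radians(float(c['fov_y']))/2)
    R=cv2.Rodrigues(np.array(c['rvec'],float))[0]
    v,u=np.mgrid[:400,:640];d=c['depth']
    P=np.stack([(u-c['cx'])/f*d,(v-c['cy'])/f*d,d],-1)
    return (P-np.array(c['tvec'],float).ravel())@R
E
python3 - <<'E'
from h import *
for n in('top','side'):
    c=cam(n,n+'0.png'); print(n,c['fov_y'],c['tvec'],c['rvec'])
print(r.sense())
E
```

```text
top 46.696265035489276 [-199.16412225  548.70387959 1545.62802206] [ 2.16037017 -2.19301788  0.0947646 ]
side 42.60898651046963 [-545.51912767  165.83027708 1442.1869128 ] [ 2.50571073 -0.7838161   0.20827539]
{'time': 0.1, 'joint_pos': array([-1.25802198e+00,  2.87134930e-01,  1.57799073e+00, -3.59620565e-06,
        1.27856301e+00, -1.49981283e-01]), 'dq': array([-0.00096036, -0.00093193, -0.00064731, -0.00060066,  0.00064759,
       -0.00019071]), 'tau': array([ 3.75374066e-04, -4.07297230e+01, -2.93699938e+01, -1.28555530e-04,
        3.42167405e-03, -7.09174159e-06]), 'tool_pos': array([ 301.19095167, -603.44283876,  230.06848919]), 'eef_rot': array([[ 8.94825375e-01,  4.46415868e-01, -6.48217395e-04],
       [ 4.46416231e-01, -8.94823209e-01,  1.99325748e-03],
       [ 3.09781801e-04, -2.07299214e-03, -9.99997803e-01]]), 'wrist_force': array([-0.30836112,  0.61785218, -0.24519341]), 'ft_torque': array([ 0.00968278, -0.03873353,  0.00037869]), 'gripper_force': 0.0, 'gripper_width': 0.999030762941712}
```

View pics/top0.png

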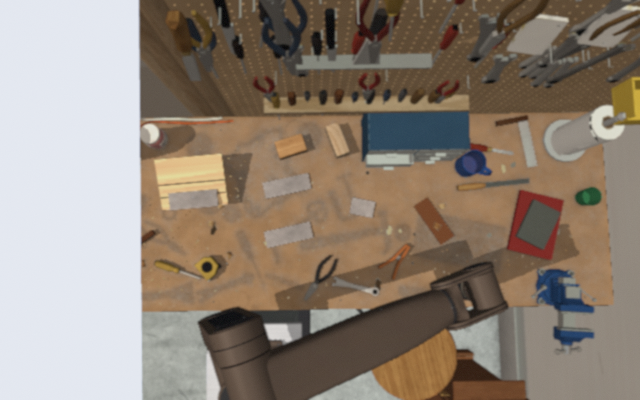

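View pics/side0.png

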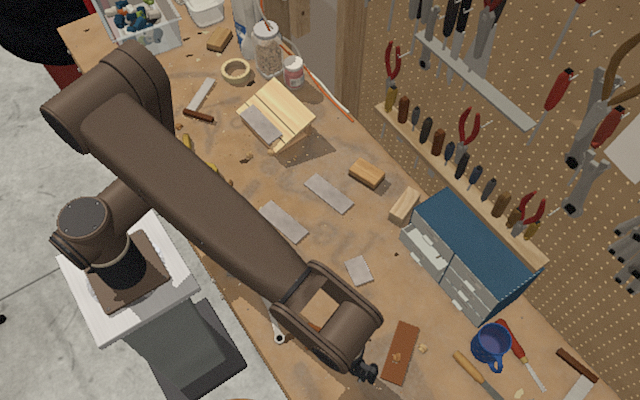

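Top view: the roof is at (192,180), with the nailed strip at (193,200). The candidates are grey strips at (287,185) and (289,234), both full length and so the ones meant. The short grey offcut at (362,207) and the brown look-alike at (434,220) are not. I'll confirm this in one crop and measure.

```bash
python3 - <<'E'
from h import *
c=load('top'); im=c['img']
cv2.imwrite('pics/crop.png',cv2.resize(im[140:265,140:390][:,:,::-1],None,fx=3.2,fy=3.2,interpolation=cv2.INTER_CUBIC))
P=cloud(c)
for n in('top','side'):
    c=load(n);P=cloud(c);im=c['img'].astype(int)
    sat=im.max(2)-im.min(2)
    m=((sat<38)&(im.max(2)>90)&(P[...,2]>-5)&(P[...,2]<90)&(c['depth']>0)).astype(np.uint8)
    m=cv2.morphologyEx(m,cv2.MORPH_OPEN,np.ones((3,3)))
    k,l,s,ce=cv2.connectedComponentsWithStats(m)
    for i in range(1,k):
        if s[i,4]>150:
            Q=P[l==i]; rc=cv2.minAreaRect(Q[:,:2].astype(np.float32))
            print(n,ce[i].round(),s[i,4],np.round(rc[0]),np.round(rc[1]),round(rc[2],1),Q[:,2].mean().round(1))
E
```

```text
top [152.  86.] 236 [961. 342.] [  6. 105.] 0.6 42.6
top [558. 142.] 928 [  757. -1065.] [153. 123.] 15.3 28.0
top [527. 143.] 492 [ 752. -953.] [163.  42.] 10.0 5.9
top [161. 142.] 180 [775. 317.] [59. 79.] 49.2 38.0
top [624. 267.] 4649 [  326. -1234.] [876.  18.] 0.3 43.0
top [238. 168.] 463 [673.  62.] [ 87. 128.] 81.4 0.7
top [388. 159.] 347 [ 693. -460.] [ 29. 137.] 0.8 70.9
top [434. 159.] 209 [ 693. -630.] [ 16. 159.] 3.2 48.4
top [286. 185.] 807 [ 618. -118.] [ 65. 164.] 9.1 6.7
top [193. 199.] 791 [568. 189.] [ 55. 158.] 4.2 64.4
top [362. 207.] 392 [ 540. -376.] [83. 61.] 80.8 6.8
top [289. 234.] 801 [ 449. -122.] [ 61. 163.] 13.2 6.8
top [452. 254.] 793 [ 383. -680.] [218.  92.] 81.6 1.2
top [495. 258.] 207 [ 353. -819.] [52. 80.] 81.3 1.4
top [350. 285.] 345 [ 277. -336.] [146.  38.] 79.9 4.3
top [310. 292.] 170 [ 252. -193.] [34. 71.] 60.1 7.0
top [285. 332.] 461 [ 121. -106.] [ 59. 113.] 1.8 0.6
top [212. 383.] 322 [-31. 135.] [125.  42.] 0.4 0.5
side [112.  17.] 455 [392. 946.] [239.  67.] 80.0 37.6
side [162.  10.] 267 [547. 906.] [231.  54.] 84.5 33.9
side [207.  15
[... 160 characters left out ...]
.  50.] 244 [715. 496.] [ 35. 125.] 4.7 52.1
side [271.  73.] 153 [743. 398.] [ 63. 127.] 29.5 22.1
side [201.  94.] 342 [486. 464.] [164.  37.] 35.2 7.7
side [261. 124.] 737 [567. 190.] [ 57. 161.] 3.9 64.4
side [329. 193.] 868 [ 619. -116.] [ 64. 162.] 11.5 6.5
side [284. 222.] 903 [ 451. -121.] [ 62. 159.] 11.1 6.6
side [130. 284.] 5918 [ 1. -1.] [321. 300.] 89.8 2.4
side [426. 247.] 467 [ 711. -446.] [ 34. 133.] 0.7 70.9
side [358. 271.] 551 [ 539. -375.] [82. 61.] 75.5 6.6
side [460. 299.] 890 [ 696. -596.] [ 36. 171.] 10.6 47.1
side [276. 330.] 187 [ 262. -386.] [80. 28.] 69.9 5.7
side [580. 389.] 419 [ 791. -945.] [85. 37.] 9.3 6.7
side [380. 394.] 307 [ 387. -671.] [32. 93.] 43.0 0.4
```

View pics/crop.png

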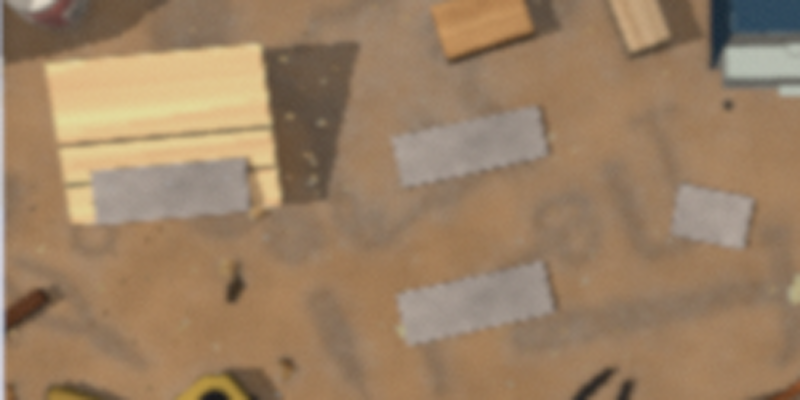

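The crop confirms two full-length grey strips at crop (470,147) and (476,302), the short offcut at (712,215), and the roof with its nailed strip at (170,190). Next I'll get accurate poses.

```bash
python3 - <<'E'
from h import *
for n,seeds in(('top',[(286,185),(289,234),(193,199)]),('side',[(329,193),(284,222),(261,124)])):
    c=load(n);P=cloud(c);im=c['img'].astype(int)
    sat=im.max(2)-im.min(2)
    m=((sat<45)&(im.max(2)>90)&(P[...,2]>3)&(P[...,2]<90)).astype(np.uint8)
    m=cv2.morphologyEx(m,cv2.MORPH_OPEN,np.ones((3,3)))
    k,l,s,ce=cv2.connectedComponentsWithStats(m)
    for u,v in seeds:
        Q=P[l==l[v,u]]; mu=Q.mean(0); w,V=np.linalg.eigh(np.cov(Q[:,:2].T)); a=V[:,1]*np.sign(V[1,1])
        A=np.c_[Q[:,:2]-mu[:2],np.ones(len(Q))];g=np.linalg.lstsq(A,Q[:,2],rcond=None)[0]
        print(n,(u,v),mu.round(1),'yaw',np.degrees(np.arctan2(-a[0],a[1])).round(2),'len',np.sqrt(w*12).round(0),'slope deg',np.degrees(np.arctan(g[:2])).round(1))
    # deck: bright yellow wood, above
    q=np.abs(P[...,0]-640)<110; m=q&(np.abs(P[...,1]-195)<125)&(P[...,2]>48)&(P[...,2]<130)&(sat>50)
    Q=P[m]; 
    pl=lambda Q:np.linalg.lstsq(np.c_[Q[:,:2],np.ones(len(Q))],Q[:,2],rcond=None)[0]
    for _ in range(4):
        g=pl(Q); e=np.abs(Q[:,2]-np.c_[Q[:,:2],np.ones(len(Q))]@g); Q=Q[e<max(3,2*e.std())]
    print('deck',len(Q),g,np.degrees(np.arctan(np.hypot(*g[:2]))),'yaw',np.degrees(np.arctan2(g[1],g[0])),
      'rect',cv2.minAreaRect(Q[:,:2].astype(np.float32)),Q[:,2].min(),Q[:,2].max())
E
```

```text
top (286, 185) [ 617.6 -139.6    7.9] yaw 18.66 len [ 49. 125.] slope deg [-0.1  0.1]
top (289, 234) [ 448.  -110.1    7.9] yaw 18.66 len [ 50. 154.] slope deg [ 0.2 -0. ]
top (193, 199) [567.8 188.   64.9] yaw 4.24 len [ 55. 161.] slope deg [7.7 0.4]
deck 1487 [ 3.16151244e-01  2.16972461e-02 -1.30535272e+02] 17.583143166835953 yaw 3.926014511930242 rect ((625.8247680664062, 192.34780883789062), (161.9857177734375, 221.154052734375), 4.326718807220459) 48.03007564282002 99.09466669765548
side (329, 193) [ 616.8 -118.8    7.4] yaw 12.52 len [ 52. 142.] slope deg [-0.9 -0.2]
side (284, 222) [ 450.8 -109.4   90.2] yaw 27.47 len [1105. 2274.] slope deg [ 27.  -16.9]
side (261, 124) [567.  187.3  64.3] yaw 4.59 len [ 56. 162.] slope deg [8.9 0.8]
deck 1366 [ 3.15153169e-01  2.56667359e-02 -1.30773552e+02] 17.546778171986112 yaw 4.656012595217035 rect ((628.6580810546875, 196.10260009765625), (159.32138061523438, 225.26419067382812), 3.229943037033081) 48.15383098745032 98.35386575292364
```

```bash
cat >> h.py <<'E'
from scipy.spatial.transform import Rotation as Ro
def frame(yaw,tilt=0):
    a,t=np.radians([yaw,tilt])
    sx=np.array([np.cos(a)*np.cos(t),np.sin(a)*np.cos(t),np.sin(t)]);sy=np.array([-np.sin(a),np.cos(a),0])
    return np.c_[sy,sx,-np.cross(sx,sy)]
def go(p,yaw,tilt=0):
    s=r.sense();R=s['eef_rot']
    print('travel',(R.T@(np.array(p)-s['tool_pos'])).round(1).tolist(),'rot',np.degrees(Ro.from_matrix(R.T@frame(yaw,tilt)).as_rotvec()).round(1).tolist())
E
python3 -c "
from h import *
go((450,-121,200),12)"
```

```text
travel [348.5, -365.2, 30.9] rot [-0.1, -0.1, -75.5]
```

```bash
python3 -m inch '{"travel":[[35,-36,3],[70,-73,6],[105,-110,9],[140,-146,12],[174,-183,15],[209,-219,18],[244,-256,21],[279,-292,24],[314,-329,28],[348.5,-365,31]],"delta_rot":[[0,0,-7],[0,0,-14],[0,0,-21],[0,0,-28],[0,0,-35],[0,0,-42],[0,0,-49],[0,0,-56],[0,0,-63],[0,0,-70]]}' 0.6
python3 -c "
from h import *
c=cam('wrist','w0.png');print(c['tvec'])
go((450,-121,200),12)"
```

```text
time: 0.93
tool_pos: [423.9, -204.4, 205.6]
eef_rot: [[-0.119, 0.993, -0.0], [0.993, 0.119, 0.0], [0.0, -0.0, -1.0]]
wrist_force: [0.5, -0.4, 0.4]
gripper_width: 0.801
gripper_force: 0.0
[-395.81011024 -274.22475244  274.36407633]
travel [72.9, 34.7, 5.1] rot [0.0, -0.4, -4.6]
```

View pics/w0.png

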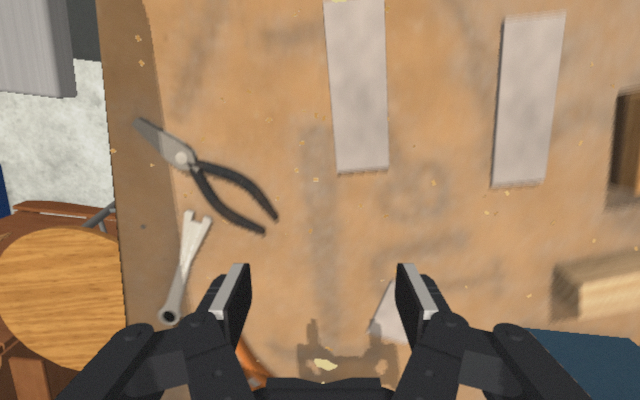

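Wrist view: near strip at (357,85), far strip at (528,100), both grey. I'll settle and measure both from here with depth.

```bash
python3 -m inch '{"travel":[[20,6,1],[40,12,2],[50,18,3],[50,24,4],[50,30,5],[50,33,5],[50,33,5],[50,33,5],[50,33,5],[50,33,5]],"delta_rot":[[0,0,-2],[0,0,-4],[0,0,-5],[0,0,-5],[0,0,-5],[0,0,-5],[0,0,-5],[0,0,-5],[0,0,-5],[0,0,-5]]}'
cat >> h.py <<'E'
def strips(c,zlo=4,zhi=12):
    P=cloud(c);im=c['img'].astype(int);sat=im.max(2)-im.min(2)
    m=((sat<45)&(im.max(2)>90)&(P[...,2]>zlo)&(P[...,2]<zhi)&(c['depth']>0)).astype(np.uint8)
    m=cv2.morphologyEx(m,cv2.MORPH_OPEN,np.ones((3,3)))
    k,l,s,ce=cv2.connectedComponentsWithStats(m)
    for i in range(1,k):
        if s[i,4]>1500:
            Q=P[l==i];f=Q[:,:2].astype(np.float32);rc=cv2.minAreaRect(f);mu=Q.mean(0);w,V=np.linalg.eigh(np.cov(f.T));a=V[:,1]*np.sign(V[1,1])
            print(ce[i].round(),s[i,4],'rect',np.round(rc[0],1),np.round(rc[1],1),round(rc[2],1),'mean',mu.round(1),'yaw',np.degrees(np.arctan2(-a[0],a[1])).round(2),np.sqrt(12*w).round(0),'box',s[i,:4])
E
python3 -c "
from h import *
c=cam('wrist','w1.png');strips(c);print(r.sense()['tool_pos'],r.sense()['eef_rot'].round(3))
go((450,-121,200),12)"
```

```text
time: 1.82
tool_pos: [451.0, -153.6, 201.0]
eef_rot: [[-0.199, 0.98, -0.0], [0.98, 0.199, 0.0], [0.0, -0.0, -1.0]]
wrist_force: [-0.3, -0.1, -0.5]
gripper_width: 0.8
gripper_force: 0.0
[327. 134.] 8658 rect [ 447.1 -120.1] [ 55.6 159.5] 11.7 mean [ 445.8 -113.9    7.6] yaw 11.78 [ 55. 159.] box [298  57  59 159]
[485. 163.] 8136 rect [ 614.7 -116.8] [ 57.3 160.2] 11.7 mean [ 613.2 -110.6    7.5] yaw 11.87 [ 57. 159.] box [449  90  77 151]
[355. 350.] 2238 rect [ 535.5 -374.3] [81.3 56.6] 77.2 mean [ 535.2 -371.7    7.3] yaw -13.88 [57. 81.] box [323 320  65  58]
[ 450.95579922 -153.53388112  201.04402384] [[-0.199  0.98  -0.   ]
 [ 0.98   0.199 -0.   ]
 [ 0.    -0.    -1.   ]]
travel [32.1, 5.5, 1.0] rot [-0.0, -0.0, -0.5]
```

View pics/w1.png

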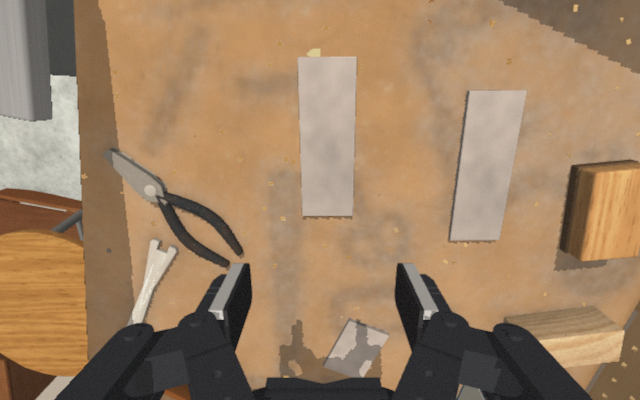

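The strips lie at (448.5,-120.5) and (616,-117), yaw 11.8°, size 160x56. Both match the description, and the fingers straddle the near strip's line. I'll descend on the near strip.

```bash
python3 -m inch '{"travel":[[16,2,10],[32,4,36],[32.3,4.5,70],[32.3,4.5,105],[32.3,4.5,140],[32.3,4.5,165],[32.3,4.5,180],[32.3,4.5,186],[32.3,4.5,186],[32.3,4.5,186]],"delta_rot":[[0,0,-0.3],[0,0,-0.3],[0,0,-0.3],[0,0,-0.3],[0,0,-0.3],[0,0,-0.3],[0,0,-0.3],[0,0,-0.3],[0,0,-0.3],[0,0,-0.3]]}'
python3 -c "
from h import *
c=cam('wrist','w2.png')
go((449,-121,5),11.8)"
```

```text
time: 2.7
tool_pos: [449.6, -121.0, 15.7]
eef_rot: [[-0.205, 0.979, 0.001], [0.979, 0.205, -0.0], [-0.001, 0.001, -1.0]]
wrist_force: [1.0, 0.3, 0.5]
gripper_width: 0.801
gripper_force: 0.0
travel [0.5, -1.1, 11.4] rot [0.1, 0.1, 0.0]
```

View pics/w2.png

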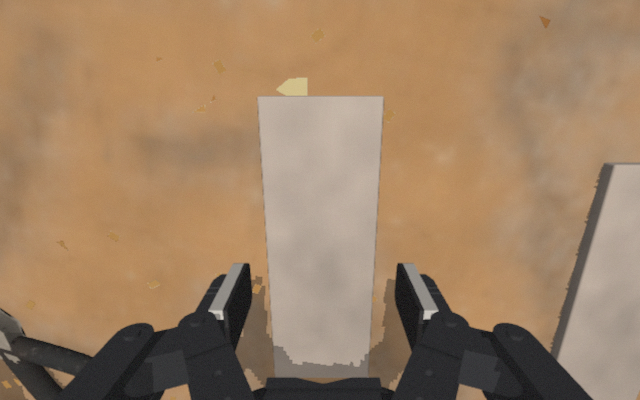

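The fingers at (240,265) and (405,265) straddle the strip centrally. I'll probe down gently.

```bash
python3 -m inch '{"travel":[[0.5,-0.8,2],[0.5,-0.8,4],[0.5,-0.8,6],[0.5,-0.8,8],[0.5,-0.8,9],[0.5,-0.8,10],[0.5,-0.8,11],[0.5,-0.8,11.5],[0.5,-0.8,11.5],[0.5,-0.8,11.5]],"delta_rot":[[0,0,0],[0,0,0],[0,0,0],[0,0,0],[0,0,0],[0,0,0],[0,0,0],[0,0,0],[0,0,0],[0,0,0]]}'
python3 -m inch '{"travel":[[0,0,0.5],[0,0,1],[0,0,1.5],[0,0,2],[0,0,2.5],[0,0,3],[0,0,3.5],[0,0,4],[0,0,4],[0,0,4]],"delta_rot":[[0,0,0],[0,0,0],[0,0,0],[0,0,0],[0,0,0],[0,0,0],[0,0,0],[0,0,0],[0,0,0],[0,0,0]]}'
```

```text
time: 3.58
tool_pos: [448.2, -120.3, 3.5]
eef_rot: [[-0.205, 0.979, -0.0], [0.979, 0.205, 0.0], [0.0, -0.0, -1.0]]
wrist_force: [-0.3, 0.6, -0.4]
gripper_width: 0.796
gripper_force: 0.0
time: 4.42
tool_pos: [448.2, -120.3, -0.5]
eef_rot: [[-0.205, 0.979, -0.0], [0.979, 0.205, 0.0], [0.0, -0.0, -1.0]]
wrist_force: [-0.0, -0.1, -0.3]
gripper_width: 0.799
gripper_force: 0.0
```

```bash
python3 -m inch '{"travel":[[0,0,0.5],[0,0,1],[0,0,1.5],[0,0,2],[0,0,2.5],[0,0,3],[0,0,3.5],[0,0,4],[0,0,4],[0,0,4]],"delta_rot":[[0,0,0],[0,0,0],[0,0,0],[0,0,0],[0,0,0],[0,0,0],[0,0,0],[0,0,0],[0,0,0],[0,0,0]]}'
```

```text
time: 5.25
tool_pos: [448.2, -120.3, -4.5]
eef_rot: [[-0.205, 0.979, -0.0], [0.979, 0.205, 0.0], [0.0, -0.0, -1.0]]
wrist_force: [0.1, 0.2, -0.3]
gripper_width: 0.798
gripper_force: 0.0
```

```bash
python3 -m inch '{"travel":[[0,0,0.5],[0,0,1],[0,0,1.5],[0,0,2],[0,0,2.4],[0,0,2.8],[0,0,3.2],[0,0,3.6],[0,0,4],[0,0,4]],"delta_rot":[[0,0,0],[0,0,0],[0,0,0],[0,0,0],[0,0,0],[0,0,0],[0,0,0],[0,0,0],[0,0,0],[0,0,0]]}'
```

```text
time: 6.08
tool_pos: [448.3, -120.3, -7.2]
eef_rot: [[-0.205, 0.979, -0.001], [0.979, 0.205, 0.001], [0.001, -0.001, -1.0]]
wrist_force: [-5.5, 2.5, 11.0]
gripper_width: 0.796
gripper_force: 5.5
```

Contact is at TCP z = -7 (the fingertips are set back at this opening). I'll raise 6 and close.

```bash
python3 -m inch '{"travel":[[0,0,-2],[0,0,-4],[0,0,-6],[0,0,-6],[0,0,-6],[0,0,-6],[0,0,-6],[0,0,-6],[0,0,-6],[0,0,-6]],"delta_rot":[[0,0,0],[0,0,0],[0,0,0],[0,0,0],[0,0,0],[0,0,0],[0,0,0],[0,0,0],[0,0,0],[0,0,0]]}'
python3 -m inch '{"travel":[[0,0,0],[0,0,0],[0,0,0],[0,0,0],[0,0,0],[0,0,0],[0,0,0],[0,0,0],[0,0,0],[0,0,0]],"delta_rot":[[0,0,0],[0,0,0],[0,0,0],[0,0,0],[0,0,0],[0,0,0],[0,0,0],[0,0,0],[0,0,0],[0,0,0]]}' -1 40
```

```text
time: 6.92
tool_pos: [448.2, -120.2, -2.5]
eef_rot: [[-0.205, 0.979, -0.0], [0.979, 0.205, 0.0], [0.0, -0.0, -1.0]]
wrist_force: [-0.2, -0.2, -0.6]
gripper_width: 0.797
gripper_force: 0.0
time: 7.75
tool_pos: [448.6, -120.4, -2.1]
eef_rot: [[-0.205, 0.979, 0.001], [0.979, 0.205, -0.0], [-0.0, 0.001, -1.0]]
wrist_force: [-0.0, 0.5, 5.1]
gripper_width: 0.635
gripper_force: 43.0
```

The pads touched the bench (5 N up), so the tips are level with the underside. I'll re-grip 3 mm higher.

```bash
python3 -m inch '{"travel":[[0,0,0],[0,0,0],[0,0,-1],[0,0,-2],[0,0,-3],[0,0,-3],[0,0,-3],[0,0,-3],[0,0,-3],[0,0,-3]],"delta_rot":[[0,0,0],[0,0,0],[0,0,0],[0,0,0],[0,0,0],[0,0,0],[0,0,0],[0,0,0],[0,0,0],[0,0,0]]}' 0.5
python3 -m inch '{"travel":[[0,0,0],[0,0,0],[0,0,0],[0,0,0],[0,0,0],[0,0,0],[0,0,0],[0,0,0],[0,0,0],[0,0,0]],"delta_rot":[[0,0,0],[0,0,0],[0,0,0],[0,0,0],[0,0,0],[0,0,0],[0,0,0],[0,0,0],[0,0,0],[0,0,0]]}' -1 40
python3 -m inch '{"travel":[[0,0,-5],[0,0,-20],[0,0,-45],[0,0,-75],[0,0,-110],[0,0,-145],[0,0,-165],[0,0,-175],[0,0,-175],[0,0,-175]],"delta_rot":[[0,0,0],[0,0,0],[0,0,0],[0,0,0],[0,0,0],[0,0,0],[0,0,0],[0,0,0],[0,0,0],[0,0,0]]}'
python3 -c "
from h import *
go((600,182,200),4.3)"
```

```text
time: 8.58
tool_pos: [448.2, -120.3, 0.6]
eef_rot: [[-0.205, 0.979, -0.0], [0.979, 0.205, 0.0], [0.0, -0.0, -1.0]]
wrist_force: [0.6, -0.5, 0.7]
gripper_width: 0.749
gripper_force: 0.0
time: 9.42
tool_pos: [448.5, -120.3, 1.1]
eef_rot: [[-0.205, 0.979, 0.0], [0.979, 0.205, 0.0], [-0.0, 0.0, -1.0]]
wrist_force: [-1.2, 0.9, 5.7]
gripper_width: 0.635
gripper_force: 41.2
time: 10.25
tool_pos: [447.6, -120.0, 174.5]
eef_rot: [[-0.205, 0.979, -0.001], [0.979, 0.205, 0.001], [0.001, -0.001, -1.0]]
wrist_force: [0.3, 0.6, -1.8]
gripper_width: 0.629
gripper_force: 42.6
travel [264.4, 211.0, -25.5] rot [-0.1, -0.0, 7.5]
```

```bash
python3 -m inch '{"travel":[[15,15,-3],[30,30,-6],[48,48,-10],[66,66,-14],[84,84,-20],[102,102,-26],[114,114,-30],[120,120,-30],[120,120,-30],[120,120,-30]],"delta_rot":[[0,0,1],[0,0,2],[0,0,3],[0,0,4],[0,0,5],[0,0,6],[0,0,7],[0,0,7.5],[0,0,7.5],[0,0,7.5]]}'
python3 -c "
from h import *
c=cam('wrist','w3.png');print(r.sense()['tool_pos'])
print('nailed');strips(c,45,80);print('held');strips(c,150,260)"
```

```text
time: 11.08
tool_pos: [539.8, 21.7, 203.1]
eef_rot: [[-0.076, 0.997, -0.005], [0.997, 0.076, 0.0], [0.0, -0.005, -1.0]]
wrist_force: [0.9, -0.3, -1.9]
gripper_width: 0.629
gripper_force: 42.6
[539.81625256  21.27124451 203.50088843]
nailed
[376.  42.] 6259 rect [569.8 141.7] [55.5 61.3] 4.2 mean [569.8 142.6  65.5] yaw 10.11 [55. 60.] box [339   0  77  87]
held
[323. 232.] 33503 rect [538.4  28.4] [ 56.  146.1] 4.4 mean [537.5  40.9 209.3] yaw 4.33 [ 55. 141.] box [254 100 139 283]
```

View pics/w3.png

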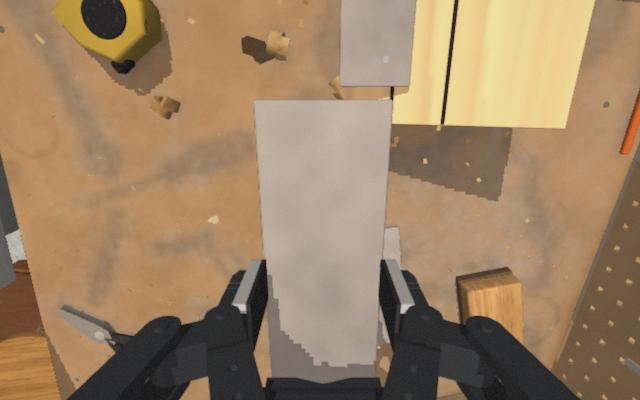

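Held strip square in the fingers: far end at (323,100). The nailed strip's near end is at (376,87), and the pencil lines end at (391,93) and (444,124). I'll check the lines against my roof pose.

```bash
python3 - <<'E'
from h import *
c=load('wrist')
print(c['depth'].shape)
for u,v in((391,93),(392,88),(444,121),(449,60),(457,5),(564,126),(393,123)): print((u,v),pt(c,u,v).round(1))
go((600,193,150),4.3,8.4); go((608,193.6,75),4.3,8.4)
E
```

```text
(400, 640)
(391, 93) [588.4 107.   58. ]
(392, 88) [588.3 110.9  59.6]
(444, 121) [631.6  88.8  71.6]
(449, 60) [626.3 133.9  72.6]
(457, 5) [624.9 170.7  72.1]
(564, 126) [711.6  93.4  96.7]
(393, 123) [593.5  83.1  58. ]
travel [166.7, 73.2, 53.3] rot [-8.6, -0.0, 0.0]
travel [166.7, 81.5, 128.2] rot [-8.6, -0.0, 0.0]
```

The lines agree within 1 mm. Next I'll move over the placing spot, tilting.

```bash
python3 -m inch '{"travel":[[18,9,2],[37,18,5],[58,28,10],[80,40,18],[100,50,28],[122,60,40],[145,70,52],[160,78,65],[166,81,75],[166.7,81.5,83]],"delta_rot":[[-1,0,0],[-2,0,0],[-3,0,0],[-4,0,0],[-5,0,0],[-6,0,0],[-7,0,0],[-8,0,0],[-8.6,0,0],[-8.6,0,0]]}'
python3 -c "
from h import *
go((608,193.6,75),4.3,8.4)"
```

```text
time: 11.97
tool_pos: [608.6, 194.0, 120.3]
eef_rot: [[-0.076, 0.986, 0.146], [0.997, 0.075, 0.011], [-0.0, 0.146, -0.989]]
wrist_force: [-0.7, 0.3, -2.1]
gripper_width: 0.628
gripper_force: 42.6
travel [-0.3, -7.3, 44.7] rot [0.0, 0.0, 0.1]
```

```bash
python3 -m inch '{"travel":[[0,-0.8,5],[-0.2,-2.4,15],[-0.3,-4.2,26],[-0.3,-5.7,35],[-0.3,-6.7,41],[-0.3,-7,43],[-0.3,-7.3,44.7],[-0.3,-7.3,44.7],[-0.3,-7.3,44.7],[-0.3,-7.3,44.7]],"delta_rot":[[0,0,0],[0,0,0],[0,0,0],[0,0,0],[0,0,0],[0,0,0],[0,0,0],[0,0,0],[0,0,0],[0,0,0]]}'
python3 -c "
from h import *
go((608,193.6,75),4.3,8.4)
for n in('top','side'):
  c=cam(n);print(n);strips(c,40,110)"
```

```text
time: 12.8
tool_pos: [609.8, 193.9, 78.0]
eef_rot: [[-0.075, 0.986, 0.15], [0.997, 0.075, 0.011], [0.0, 0.151, -0.989]]
wrist_force: [0.4, -0.1, -1.5]
gripper_width: 0.626
gripper_force: 42.6
travel [-0.2, -2.3, 2.7] rot [0.3, -0.0, 0.0]
top
[629. 253.] 3270 rect [  344.8 -1233.6] [887.6  15.7] 0.1 mean [  372.6 -1233.     72.9] yaw 89.95 [  8. 815.] box [616 125  24 275]
side
```

```bash
python3 -m inch '{"travel":[[0,0,0],[0,0,0],[0,0,0],[0,0,0],[0,0,0],[0,0,0],[0,0,0],[0,0,0],[0,0,0],[0,0,0]],"delta_rot":[[0,0,0],[0,0,0],[0,0,0],[0,0,0],[0,0,0],[0,0,0],[0,0,0],[0,0,0],[0,0,0],[0,0,0]]}'
python3 -c "
from h import *
go((608,193.6,75),4.3,8.4)"
```

```text
time: 13.73
tool_pos: [609.4, 193.8, 77.3]
eef_rot: [[-0.075, 0.986, 0.149], [0.997, 0.074, 0.011], [-0.0, 0.15, -0.989]]
wrist_force: [0.4, -0.0, -1.5]
gripper_width: 0.624
gripper_force: 42.6
travel [-0.1, -1.7, 2.1] rot [0.2, -0.0, 0.0]
```

```bash
python3 -m inch '{"travel":[[0,-1,1],[0,-1.7,2],[0,-1.7,2],[0,-1.7,2],[0,-1.7,2],[0,-1.7,2],[0,-1.7,2],[0,-1.7,2],[0,-1.7,2],[0,-1.7,2]],"delta_rot":[[0,0,0],[0.2,0,0],[0.2,0,0],[0.2,0,0],[0.2,0,0],[0.2,0,0],[0.2,0,0],[0.2,0,0],[0.2,0,0],[0.2,0,0]]}'
python3 -c "
from h import *
go((608,193.6,75),4.3,8.4)
c=cam('wrist','w4.png');cam('side','s4.png')
im=cv2.imread('pics/w4.png');s=cv2.imread('pics/s4.png')[60:185,180:380]
cv2.imwrite('pics/p4.png',np.vstack([cv2.resize(im,(480,300)),cv2.resize(s,(480,300),interpolation=cv2.INTER_CUBIC)]))
"
```

```text
time: 14.57
tool_pos: [608.0, 193.7, 75.1]
eef_rot: [[-0.075, 0.986, 0.146], [0.997, 0.074, 0.011], [0.0, 0.146, -0.989]]
wrist_force: [0.9, -1.2, -1.3]
gripper_width: 0.627
gripper_force: 42.6
travel [-0.1, 0.0, 0.1] rot [0.0, -0.0, 0.0]
```

View pics/p4.png

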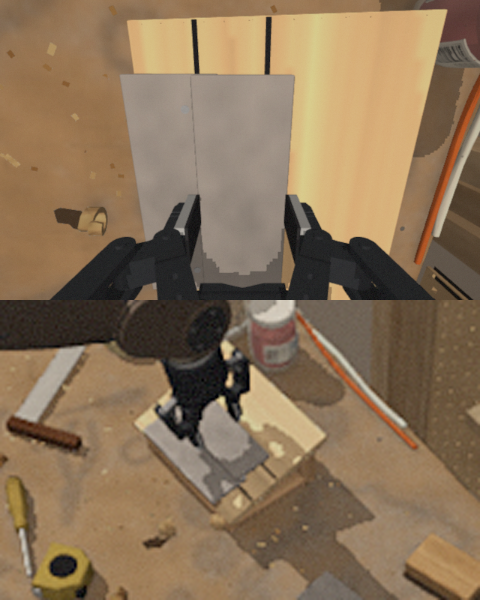

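The wrist part shows the strip ends in line (row 74) and the lower edge meeting the lower pencil line (column 195). Release and retreat.

```bash
python3 -m inch '{"travel":[[0,0,0],[0,0,0],[0,0,0],[0,0,0],[0,0,0],[0,0,0],[0,0,0],[0,0,-1],[0,0,-4],[0,0,-10]],"delta_rot":[[0,0,0],[0,0,0],[0,0,0],[0,0,0],[0,0,0],[0,0,0],[0,0,0],[0,0,0],[0,0,0],[0,0,0]]}' 0.49
python3 -m inch '{"travel":[[0,0,-20],[-6,0,-45],[-20,0,-70],[-50,0,-95],[-80,0,-110],[-110,0,-115],[-140,0,-120],[-150,0,-120],[-150,0,-120],[-150,0,-120]],"delta_rot":[[0,0,0],[0,0,0],[0,0,0],[0,0,0],[2,0,0],[4,0,0],[6,0,0],[8.4,0,0],[8.4,0,0],[8.4,0,0]]}' 0.6
python3 -c "
from h import *
c=cam('wrist','w5.png');P=cloud(c)
print(r.sense()['tool_pos']);strips(c,45,95)
go((616,-117,120),11.8)"
```

```text
time: 15.5
tool_pos: [605.9, 193.5, 84.4]
eef_rot: [[-0.075, 0.987, 0.144], [0.997, 0.075, 0.011], [-0.0, 0.144, -0.99]]
wrist_force: [-0.3, 0.0, -0.9]
gripper_width: 0.746
gripper_force: 0.0
time: 16.33
tool_pos: [600.6, 42.4, 204.0]
eef_rot: [[-0.074, 0.997, 0.001], [0.997, 0.074, 0.0], [0.0, 0.001, -1.0]]
wrist_force: [0.0, -0.1, 0.4]
gripper_width: 0.797
gripper_force: 0.0
[600.06732117  43.14467489 203.55803468]
[322.  52.] 13272 rect [589.1 151.3] [95.4 77.1] 3.9 mean [590.3 152.1  72.9] yaw 89.54 [75. 95.] box [257   0 130 108]
travel [-160.9, 3.8, 83.5] rot [0.0, -0.0, -7.5]
```

View pics/w5.png

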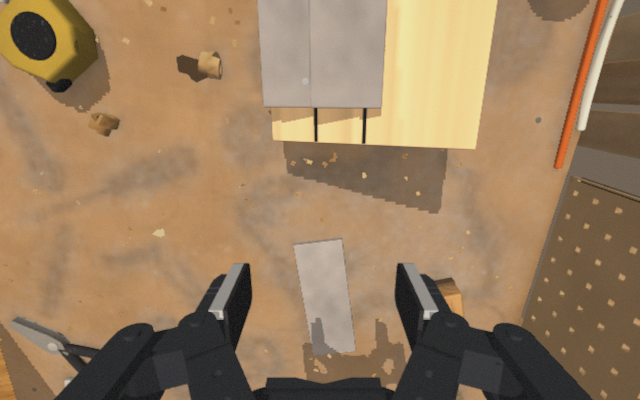

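Strip 1 lies right: ends in line at row 107, span 95.4 mm against an expected 95.4. I'll fetch the second strip, seen at (325,295).

```bash
python3 -m inch '{"travel":[[-15,0,2],[-35,0,8],[-60,1,20],[-85,2,35],[-110,3,50],[-135,4,65],[-155,4,80],[-161,4,95],[-161,4,115],[-161,4,135]],"delta_rot":[[0,0,-1],[0,0,-2],[0,0,-3],[0,0,-4],[0,0,-5],[0,0,-6],[0,0,-7],[0,0,-7.5],[0,0,-7.5],[0,0,-7.5]]}'
python3 -m inch '{"travel":[[0,0,5],[0,0,10],[0,0,15],[0,0,20],[0,0,25],[0,0,30],[0,0,30],[0,0,30],[0,0,30],[0,0,30]],"delta_rot":[[0,0,0],[0,0,0],[0,0,0],[0,0,0],[0,0,0],[0,0,0],[0,0,0],[0,0,0],[0,0,0],[0,0,0]]}' 0.6
python3 -c "
from h import *
c=cam('wrist');strips(c)
go((616,-117,0.6),11.8)"
```

```text
time: 17.22
tool_pos: [616.5, -116.6, 68.0]
eef_rot: [[-0.205, 0.979, 0.001], [0.979, 0.205, 0.0], [-0.0, 0.001, -1.0]]
wrist_force: [-0.1, 1.2, 0.2]
gripper_width: 0.798
gripper_force: 0.0
time: 18.05
tool_pos: [616.7, -117.7, 39.1]
eef_rot: [[-0.205, 0.979, 0.001], [0.979, 0.205, -0.0], [-0.0, 0.001, -1.0]]
wrist_force: [-1.1, -0.2, -0.7]
gripper_width: 0.803
gripper_force: 0.0
[323. 215.] 24426 rect [ 615.7 -116.7] [ 56.  160.2] 11.8 mean [ 613.2 -105.4    7.5] yaw 11.78 [ 55. 157.] box [269  95 109 254]
travel [0.9, -0.6, 38.5] rot [0.0, 0.0, 0.0]
```

```bash
python3 -m inch '{"travel":[[0.5,-0.6,6],[0.9,-0.6,14],[0.9,-0.6,22],[0.9,-0.6,29],[0.9,-0.6,34],[0.9,-0.6,37],[0.9,-0.6,38.5],[0.9,-0.6,38.5],[0.9,-0.6,38.5],[0.9,-0.6,38.5]],"delta_rot":[[0,0,0],[0,0,0],[0,0,0],[0,0,0],[0,0,0],[0,0,0],[0,0,0],[0,0,0],[0,0,0],[0,0,0]]}' 0.5
python3 -m inch '{"travel":[[0,0,0],[0,0,0],[0,0,0],[0,0,0],[0,0,0],[0,0,0],[0,0,0],[0,0,0],[0,0,0],[0,0,0]],"delta_rot":[[0,0,0],[0,0,0],[0,0,0],[0,0,0],[0,0,0],[0,0,0],[0,0,0],[0,0,0],[0,0,0],[0,0,0]]}' -1 40
python3 -m inch '{"travel":[[0,0,-5],[0,0,-20],[0,0,-45],[0,0,-75],[0,0,-110],[0,0,-145],[0,0,-175],[0,0,-195],[0,0,-200],[0,0,-200]],"delta_rot":[[0,0,0],[0,0,0],[0,0,0],[0,0,0],[0,0,0],[0,0,0],[0,0,0],[0,0,0],[0,0,0],[0,0,0]]}'
python3 -c "
from h import *
go((630,40,200),4.3)"
```

```text
time: 18.93
tool_pos: [616.0, -117.0, 0.7]
eef_rot: [[-0.205, 0.979, 0.001], [0.979, 0.205, -0.0], [-0.001, 0.001, -1.0]]
wrist_force: [-0.6, -1.3, 0.2]
gripper_width: 0.748
gripper_force: 0.0
time: 19.77
tool_pos: [616.4, -117.0, 1.3]
eef_rot: [[-0.205, 0.979, 0.002], [0.979, 0.205, -0.0], [-0.001, 0.001, -1.0]]
wrist_force: [-1.0, 0.8, 5.8]
gripper_width: 0.628
gripper_force: 41.7
time: 20.6
tool_pos: [616.4, -117.1, 202.7]
eef_rot: [[-0.205, 0.979, 0.004], [0.979, 0.205, -0.002], [-0.002, 0.004, -1.0]]
wrist_force: [-0.1, 0.4, -2.2]
gripper_width: 0.627
gripper_force: 42.5
travel [151.0, 45.5, 2.5] rot [0.2, 0.1, 7.5]
```

```bash
python3 -m inch '{"travel":[[15,5,0],[35,11,0],[60,18,0],[85,26,1],[110,34,2],[130,40,2.5],[145,44,2.5],[151,45.5,2.5],[151,45.5,2.5],[151,45.5,2.5]],"delta_rot":[[0,0,1],[0,0,2],[0,0,3],[0,0,4],[0,0,5],[0,0,6],[0,0,7],[0.2,0,7.5],[0.2,0,7.5],[0.2,0,7.5]]}'
python3 -c "
from h import *
c=cam('wrist');s=r.sense();print(s['tool_pos'],s['eef_rot'].round(3));strips(c,50,95);print('held');strips(c,150,260)
go((647.7,196.6,130),4.3,8.4)"
```

```text
time: 21.43
tool_pos: [628.4, 40.0, 195.9]
eef_rot: [[-0.076, 0.997, -0.006], [0.997, 0.076, -0.001], [-0.0, -0.006, -1.0]]
wrist_force: [-0.2, -0.3, -1.1]
gripper_width: 0.624
gripper_force: 42.5
[628.71074393  39.50590991 196.36276915] [[-0.075  0.997 -0.006]
 [ 0.997  0.075 -0.001]
 [-0.    -0.006 -1.   ]]
[286.  48.] 12361 rect [589.9 148.2] [96. 71.] 4.3 mean [590.7 149.7  72.9] yaw -87.34 [66. 96.] box [220   0 131 102]
held
[323. 231.] 33724 rect [627.   46.7] [ 56.2 147.6] 4.3 mean [626.1  59.7 201.9] yaw 4.36 [ 55. 142.] box [253  98 140 285]
travel [155.3, 31.1, 66.1] rot [-8.7, 0.0, 0.0]
```

```bash
python3 -m inch '{"travel":[[15,3,1],[35,7,3],[56,11,8],[78,15,15],[100,20,25],[122,24,36],[142,28,48],[152,31,58],[154.8,31,64],[154.8,31,66]],"delta_rot":[[-1,0,0],[-2,0,0],[-3,0,0],[-4,0,0],[-5,0,0],[-6,0,0],[-7,0,0],[-8,0,0],[-8.7,0,0],[-8.7,0,0]]}'
python3 -c "
from h import *
go((647.7,196.2,88.3),4.3,8.4)"
```

```text
time: 22.32
tool_pos: [646.8, 197.4, 129.5]
eef_rot: [[-0.076, 0.987, 0.144], [0.997, 0.075, 0.011], [-0.0, 0.145, -0.989]]
wrist_force: [-0.5, -0.3, -3.2]
gripper_width: 0.625
gripper_force: 42.5
travel [-1.3, -5.1, 40.9] rot [-0.1, 0.0, 0.1]
```

```bash
python3 -m inch '{"travel":[[-0.3,-0.6,5],[-0.8,-1.8,14],[-1.2,-3,24],[-1.2,-4,32],[-1.2,-4.7,37.5],[-1.2,-5,39],[-1.2,-5,40],[-1.2,-5,40],[-1.2,-5,40],[-1.2,-5,40]],"delta_rot":[[0,0,0],[0,0,0],[0,0,0],[0,0,0],[0,0,0],[0,0,0],[0,0,0],[0,0,0],[0,0,0],[0,0,0]]}'
python3 -m inch '{"travel":[[0,0,0],[0,0,0],[0,0,0],[0,0,0],[0,0,0],[0,0,0],[0,0,0],[0,0,0],[0,0,0],[0,0,0]],"delta_rot":[[0,0,0],[0,0,0],[0,0,0],[0,0,0],[0,0,0],[0,0,0],[0,0,0],[0,0,0],[0,0,0],[0,0,0]]}'
python3 -c "
from h import *
go((647.7,196.2,88.3),4.3,8.4)"
```

```text
time: 23.15
tool_pos: [649.8, 196.0, 91.9]
eef_rot: [[-0.075, 0.986, 0.149], [0.997, 0.075, 0.011], [-0.0, 0.149, -0.989]]
wrist_force: [0.5, -0.0, -2.4]
gripper_width: 0.625
gripper_force: 42.5
time: 23.98
tool_pos: [649.3, 195.8, 91.2]
eef_rot: [[-0.075, 0.986, 0.147], [0.997, 0.074, 0.011], [-0.0, 0.148, -0.989]]
wrist_force: [0.4, -0.2, -1.9]
gripper_width: 0.625
gripper_force: 42.5
travel [0.5, -2.0, 2.6] rot [0.1, 0.0, 0.0]
```

```bash
python3 -m inch '{"travel":[[0.2,-1,1],[0.5,-2,2],[0.5,-2,2.5],[0.5,-2,2.5],[0.5,-2,2.5],[0.5,-2,2.5],[0.5,-2,2.5],[0.5,-2,2.5],[0.5,-2,2.5],[0.5,-2,2.5]],"delta_rot":[[0,0,0],[0.1,0,0],[0.1,0,0],[0.1,0,0],[0.1,0,0],[0.1,0,0],[0.1,0,0],[0.1,0,0],[0.1,0,0],[0.1,0,0]]}'
python3 -c "
from h import *
go((647.7,196.2,88.3),4.3,8.4)
cam('wrist','w6.png')"
```

```text
time: 24.82
tool_pos: [647.7, 196.2, 88.5]
eef_rot: [[-0.075, 0.986, 0.146], [0.997, 0.074, 0.011], [-0.0, 0.146, -0.989]]
wrist_force: [-0.8, 0.3, -1.6]
gripper_width: 0.626
gripper_force: 42.5
travel [-0.0, -0.0, 0.2] rot [0.0, 0.0, 0.0]
```

View pics/w6.png

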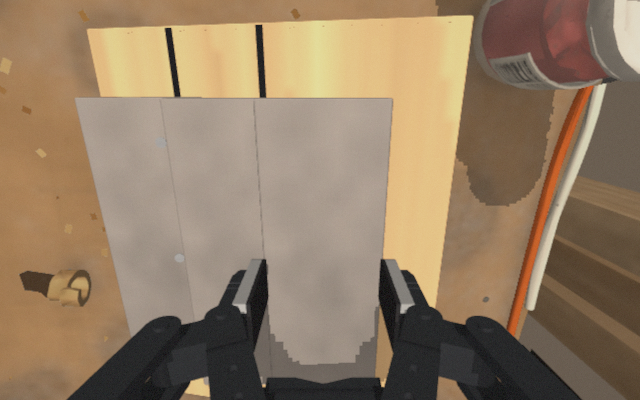

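All three far ends are on row 98, and the lower edge meets the upper pencil line at (258,98). Release and back off.

```bash
python3 -m inch '{"travel":[[0,0,0],[0,0,0],[0,0,0],[0,0,0],[0,0,0],[0,0,0],[0,0,0],[0,0,-1],[0,0,-4],[0,0,-10]],"delta_rot":[[0,0,0],[0,0,0],[0,0,0],[0,0,0],[0,0,0],[0,0,0],[0,0,0],[0,0,0],[0,0,0],[0,0,0]]}' 0.49
python3 -m inch '{"travel":[[0,0,-20],[-6,0,-45],[-20,0,-70],[-50,0,-95],[-80,0,-110],[-110,0,-115],[-140,0,-120],[-150,0,-120],[-150,0,-120],[-150,0,-120]],"delta_rot":[[0,0,0],[0,0,0],[0,0,0],[0,0,0],[2,0,0],[4,0,0],[6,0,0],[8.4,0,0],[8.4,0,0],[8.4,0,0]]}'
python3 - <<'E'
from h import *
c=cam('wrist');P=cloud(c);strips(c,45,110)
im=c['img'].astype(int);sat=im.max(2)-im.min(2);m=(sat<45)&(im.max(2)>90)&(P[...,2]>45)&(P[...,2]<110)
R=frame(4.3);Q=(P[m]-[623.8,194.8,0])@np.c_[R[:,1],R[:,0],[0,0,1]]
for a,b in((-80,-52),(-38,-14),(2,38)):
    for y0,y1 in((-78,-50),(-50,-20)):
        q=Q[(Q[:,0]>a)&(Q[:,0]<b)&(Q[:,1]>y0)&(Q[:,1]<y1)];g=np.polyfit(q[:,0],q[:,2],1)
        print((a,b,y0),len(q),'slope',np.degrees(np.arctan(g[0])).round(1),'z at centre',np.polyval(g,(-57,-17,23)[[-80,-38,2].index(a)]).round(1))
    e=Q[(Q[:,0]>a)&(Q[:,0]<b)];print(' end y',np.percentile(e[:,1],[0.2,1]).round(1))
print('x range',np.percentile(Q[:,0],[.3,99.7]).round(1)); print(r.sense()['wrist_force'])
E
```

```text
time: 25.7
tool_pos: [645.7, 196.0, 97.8]
eef_rot: [[-0.075, 0.987, 0.144], [0.997, 0.074, 0.011], [-0.0, 0.144, -0.99]]
wrist_force: [0.0, -0.2, 0.5]
gripper_width: 0.742
gripper_force: 0.0
time: 26.53
tool_pos: [640.3, 44.9, 217.4]
eef_rot: [[-0.074, 0.997, 0.001], [0.997, 0.074, 0.0], [0.0, 0.001, -1.0]]
wrist_force: [-0.7, 0.1, -0.1]
gripper_width: 0.74
gripper_force: 0.0
[299.  52.] 17927 rect [608.8 153.7] [135.3  79.8] 3.7 mean [611.7 154.2  80.2] yaw -88.49 [ 76. 134.] box [210   0 177 107]
[615.  82.] 1807 rect [870.2 151.7] [ 7.9 32.3] 9.7 mean [870.  151.5  74.4] yaw 0.9 [ 3. 31.] box [584  60  56  44]
[601. 141.] 2098 rect [869.7 107.7] [ 5.  36.6] 2.4 mean [869.9 104.9  80. ] yaw 0.34 [ 2. 30.] box [567 114  69  51]
(-80, -52, -78) 1108 slope 8.5 z at centre 65.7
(-80, -52, -50) 1327 slope 8.3 z at centre 65.6
 end y [-79.1 -78.2]
(-38, -14, -78) 1078 slope 8.1 z at centre 78.6
(-38, -14, -50) 1266 slope 8.8 z at centre 78.7
 end y [-79.4 -78.6]
(2, 38, -78) 1800 slope 8.5 z at centre 91.5
(2, 38, -50) 2177 slope 8.5 z at centre 91.6
 end y [-78.9 -78.2]
x range [-84.3 254.3]
[-0.5196604  -0.04572696 -0.14650983]
```

All slopes are 8.4° ± 0.4°, the heights step 13 mm, the ends are within 0.5 mm, and the total span is 135.3 mm (135.4 expected). Hand in.

```bash
python3 -c "
from station import r
print(r.finish_job())"
```

```text
the job is handed in; nothing more can be done
None
```

Both full-length grey strips are laid on their pencil lines, lower one first, parallel to the nailed strip with ends in line within about 0.5 mm; the offcut was left untouched, and the job was handed in at about 27 s (no verdict was returned).

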